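Lock the jar steriliser's selector at the red mark

TASK

Turn the black knob of the jar steriliser until its white pointer is at the red mark, then pull the knob straight out (up) until it clicks and stays locked out there, and let go. The paint marks are only roughly placed: if the knob does not come out with a gentle pull, do not force it, but ease it a little round either way until it finds the notch; never pull it out at another mark. Leave the jar, funnel, bowl and jar opener as they stand.

Things in the scene. Friction and masses are not known exactly. Their poses are not given: they have to be found in the camera images.
- panel: Jar steriliser: fixed white hotplate unit, 170 (x) by 340 (y) by 55 mm high. Origin: on the worktop under the vertical knob axis; it reaches 85 mm from there along -x, +x, -y and 255 mm along +y. A dark hotplate disc, 150 mm across, top 61 mm high, lies 165 mm along +y and carries a jar. A flat aluminium dial, 124 mm across, top 56 mm high, surrounds the knob.
- knob: Black knob: upright bar grip 50 mm long (its x), 16 mm thick (its y), from 58 to 100 mm above the worktop when pushed in. Origin: on the knob axis, at worktop height when pushed in; z up, x towards its white pointer. Turns about z with friction 0.06 N m, up to 92 deg either way from the panel's +x; starts pushed in, within 9 deg of the panel's +x. Its key stop is damaged above 20 N.
- knob_grip (a point): Where to grip the bar, across its 16 mm: on the axis, 14 mm below its top (86 mm above the worktop when pushed in). Axes as the knob's. Nothing but the dial (56 mm high) is in the way of fingertips beside the bar; the flat black skirt at its foot is only look.
- pointer (a point): Tip of the knob's white pointer, 38 mm from the axis along the knob's x, 61.5 mm above the worktop when pushed in. With the key in a notch the knob cannot turn (about 2 deg of play either way); else it turns freely.
- stem (a joint): How far the knob is pulled up, m: 0 in, 0.012 fully out and locked. A click latch holds it in: a pull of about 6 N overcomes it, the force falls to nothing at 0.006, beyond which the latch pushes it out and holds it with 3 N. Away from a notch a hidden key meets a rigid stop after about 0.0025; lower it before turning on.
- mark_red: Red paint dot, 12 mm across, on the dial 50 mm from the knob axis; origin at its centre. The four dots lie 0.55 and 1.15 rad either side of the panel's +x; which colour is where varies. Each has one notch near it; all notches are off their dots by the same hidden angle, up to 10 deg either way, and take the key within about 2 deg.
- mark_green: Green paint dot, likewise.
- mark_yellow: Yellow paint dot, likewise.
- mark_blue: Blue paint dot, likewise.
- jar: Closed glass jar standing loose on the hotplate disc, 80 mm across, 115 mm high (top 176 mm above the worktop). Origin: centre of its underside. Leave alone.
- funnel: Stainless funnel standing mouth down on the worktop, 104 mm across, 95 mm high. Origin: centre of its underside. Leave alone.
- bowl: White ceramic bowl, 130 mm across, 55 mm high, on the worktop. Origin: centre of its underside. Leave alone.
- opener: Blue plastic jar opener lying flat, 176 mm long along its x (from -80 to +96 mm), 14 mm high, round head 72 mm across centred at +60 mm. Origin: underside. Leave alone.

How it is judged (in metres and radians):
On the way, in this order (a step that is already met when the one before it is completed fails the run):
1. the pointer is turned to the red mark with the knob still pushed in (horizontal distance between pointer and mark_red below 0.0175 m and value of joint stem below 0.005 m), for 0.1 s.
2. the knob is pulled out at the red mark (horizontal distance between pointer and mark_red below 0.0175 m and value of joint stem above 0.01 m), for 0.2 s.
At the end, for the whole second after the job is handed in: The knob is locked out (more than 10 of its 12 mm) and at rest, its pointer at the red mark (pointer tip within 17.5 mm of the dot's centre seen from above, 12 mm being dead on), released; jar, funnel, bowl and opener upright and within 15 mm of where they stood (all of step 2 and velocity of joint stem below 0.005 m/s and distance of each of jar, funnel, bowl, opener from where it was at the start of the episode below 0.015 m and angle between each of jar, funnel, bowl, opener's own z axis and vertical below 0.2 rad); the robot touches nothing.
It fails at once if the knob was forced: more than 20 N between its key and the stop (contact force between panel and knob above 20 N).
It fails at once if the knob was pulled out at a mark other than the red one (value of joint stem above 0.006 m and not (horizontal distance between pointer and mark_red below 0.0175 m)).
It fails at once if the jar, funnel, bowl or opener was knocked (distance of any of jar, funnel, bowl, opener from where it was at the start of the episode above 0.03 m).
It also fails if it takes over 54 s, if anything falls off the work surface, if the arm or the gripper's body presses on something with over 40 N, if the wrist force passes 120 N, or if a joint passes its speed limit or range.

ROBOT

A 7-joint arm with a two-finger parallel gripper is mounted at the origin on the work surface. World frame = base frame: x ahead of the robot, y to its left, z up, the work surface at z = 0. Lengths are in mm, angles in rad, forces in N, time in s.
With the tool pointing down it reaches from about 425 to 875 mm from the base axis. Payload 4.7 kg.
Tool frame: the origin (TCP) lies at the very end of the fingers, on their centre line; the grasp point (between the pads) lies 19 mm behind it; z points along the fingers, x is the direction in which the jaws open and shut, and the axes are right-handed (so a half turn about z gives the same grasp; the last joint's range is limited). The gripper opens to 87 mm and grips with 3 to 60 N. Pads are 19 mm wide; open, the fingers measure 117 mm over their backs; the gripper's body (75 mm by 190 mm) begins 51 mm behind the grasp point.
Start: joints at [1.192, 0.321, -0.07, 1.45, 0.023, 1.371, -0.057], TCP at [248.787, -600.525, 222.587] pointing down, gripper open.
Joint ranges: [-2.86, 2.86], [-0.3, 2.09], [-1.38, 1.24], [0.06, 2.45], [-1.56, 4.7], [0.09, 2.05], [-2.69, 2.69]. Speed limits (rad/s): [2.57, 2.57, 3.14, 3.14, 3.14, 3.14, 3.14].

INTERFACE

Orientations are given as a 3x3 rotation matrix whose columns are the frame's x, y, z axes.
In Python, from plant import * gives the robot as it stands.
- The arm moves only by the tool drive_tool, never from a script. Its argument "plan" is a list of rows, each a list of 4 numbers: the shift along the tool's x, y, z in cm, then the turn about the tool's z in rad. In form: [[x, y, z, yaw], ...]. A call has 1 to 12 rows; each row is the pose to reach, as a shift and turn from the pose commanded when the call began, along the tool's axes at that moment; what a row does not reach only later rows make up. A row lasts 1/8 s, in which the tool goes at most 62.5 mm and 10.7 degrees, less where a joint would pass 70% of its speed; a pose out of reach is approached as far as the arm can. A call with a gripper value outside its range is refused whole. "hand" is the opening, from -1 (shut) to 1 (fully open), set as the call begins (left out, the last holds). The fingers move at their own pace and stop on an object; the grip force is fixed at half the most. Time passes only in rows, so rows that repeat a pose let the fingers close. It gives the time, the measured TCP pose, the force and the opening at its end, in the units of the state.
- observe(): the state, without advancing time (a new reading comes with each control period).
- capture(name): name is "side" or "top" or "wrist"; returns a dict with "img" (384x512x3 uint8, red, green, blue), "range_z" (384x512 float32, mm along the optical axis (not along the pixel's ray), 0 where there is no reading), "fovy" (degrees; the focal length in pixels is half the picture's height over the tangent of half this angle, whatever the lens; pixels are square), "cx", "cy" (the principal point, pixels), "R" (3x3) and "t" (3): a world point X has camera coordinates R X + t; the wrist camera has in their place "mount" (4x4, takes a point from camera to tool coordinates, whose origin is the TCP and whose axes are the tool frame's). Camera axes: x right, y down, z forward; pixel columns grow to the right and rows downward; lengths in mm; the calibration is good to about 2 mm. A picture is of the moment at which its call begins: read the wrist's pose just before it.
- sign_off(): hands the job in, once; it reports no verdict.
Trained networks look in a picture, given as the dict that the camera call returned (one of the last four; its "shot" number tells which), for a name from the list of things; names that differ only in an ending like _2 or _b are one class to them, and where a whole thing is asked for, a point or a joint stands for the part that bears it (a point fixed in the world has none). Each returns a list of dicts, best first, with "conf" (0 to 1); they miss things now and then, are a little off and sometimes report something else, mostly with a low value. They report only what shows in the picture. A call takes as long as a camera call.
- outline_of(picture, name): "mask" (384x512 bool, what is visible of it) and "extent" ([left, top, width, height] in pixels, round what is visible of it).
The state is a dict: "clock": time; "joint_pos": joint angles; "joint_vel": joint speeds; "tau": joint torques, N m; "position": TCP position; "eef_rot": TCP orientation; "wrist_force": force on the tool from outside, world axes, zero at the start; "torque": the same for the moment, N m; "finger_gap": finger opening in mm.
Only numpy, scipy, OpenCV 4.12 (cv2) and the standard library are available. Lean on these libraries where they do the work, as an engineer would, in place of code of your own. Each camera call takes 0.05 s, during which the arm holds its last target. There are 200 camera calls.

## Working session

There is one attempt and no reset: what is moved stays moved. The work goes in short steps, Python scripts to look and compute and a tool call to move; the robot and the scene stay as the last step left them, time stands still between calls to the robot, and variables do not carry over. Pictures are saved under pics/ and viewed, about 8 in all and at most 12, crops included, and the job is handed in when it is done.

Besides the shell and the picture viewer there is one more tool, called after ">>>" as name([rows], argument=value, ...), one row to a line, values as JSON. drive_tool: Moves the arm, as the interface text tells. Its arguments: {"type":"object","properties":{"plan":{"type":"array","items":{"type":"array","items":{"type":"number"}}},"hand":{"type":"number"}},"required":["plan"]}

```bash
mkdir -p pics; ls; cat > h.py <<'E'
from plant import *
import numpy as np, cv2
def foc(c): return 192/np.tan(np.radians(c["fovy"])/2)
def cam(c,s=None):
    if "R" in c and c.get("R") is not None: return np.array(c["R"]),np.array(c["t"]).ravel()
    M=np.array(c["mount"]); T=np.eye(4); T[:3,:3]=s["eef_rot"]; T[:3,3]=s["position"]
    W=np.linalg.inv(T@M); return W[:3,:3],W[:3,3]
def pts(c,uv,s=None,z=None):
    """world points of pixels, by depth or on plane z"""
    R,t=cam(c,s); f=foc(c); uv=np.atleast_2d(uv).astype(float)
    d=np.c_[(uv[:,0]-c["cx"])/f,(uv[:,1]-c["cy"])/f,np.ones(len(uv))]
    if z is None:
        k=c["range_z"][uv[:,1].round().astype(int),uv[:,0].round().astype(int)]
    else:
        o=-R.T@t; w=d@R; k=(z-o[2])/w[:,2]
    return (d*k[:,None]-t)@R
def save(c,n): cv2.imwrite(f"pics/{n}.png",c["img"][:,:,::-1])
E
python3 - <<'E'
from h import *
s=observe(); print({k:np.round(v,3).tolist() for k,v in s.items()})
for n in("top","side"):
    c=capture(n); save(c,n+"0"); print(n,c.keys(),c["fovy"],c["cx"],c["cy"])
    for o in("panel","knob","mark_red","mark_green","mark_yellow","mark_blue","jar","funnel","bowl","opener"):
        for r in outline_of(c,o)[:2]:
            v,u=np.nonzero(r["mask"]); k=c["range_z"][v,u]>0
            print(o,round(r["conf"],2),r["extent"],np.median(pts(c,np.c_[u,v][k]),0).round(1) if k.any() else None)
a=cv2.imread("pics/top0.png");b=cv2.imread("pics/side0.png")
cv2.imwrite("pics/both.png",cv2.resize(np.vstack([a,b]),(400,600)))
E
```

```text
pics
{'clock': 0.0, 'joint_pos': [1.192, 0.322, -0.07, 1.452, 0.023, 1.371, -0.057], 'joint_vel': [0.0, 0.0, 0.0, 0.0, 0.0, 0.002, 0.002], 'tau': [0.0, -49.129, -0.404, -31.252, -0.064, 0.044, 0.0], 'position': [248.53, -600.005, 221.448], 'eef_rot': [[0.383, -0.924, -0.001], [-0.924, -0.383, 0.002], [-0.002, 0.0, -1.0]], 'wrist_force': [0.455, 0.602, 0.617], 'torque': [0.026, 0.069, -0.001], 'finger_gap': 87.193}
top dict_keys(['img', 'range_z', 'fovy', 'cx', 'cy', 'R', 't', 'shot']) 45.37847895042602 254.92544732132598 194.73598842042068
panel 0.9 [131.0, 179.6, 164.8, 90.5] [532.5  22.6  56.1]
knob 0.94 [240.2, 208.7, 25.9, 30.7] [530.8 -50.4  62.5]
knob 0.54 [139.3, 205.4, 50.3, 39.2] [527.9 112.4 175. ]
mark_red 0.69 [131.9, 179.7, 161.7, 88.3] [532.2  22.3  56.1]
jar 0.74 [140.7, 204.4, 49.9, 40.3] [528.5 112.4 174.9]
funnel 0.65 [241.4, 210.0, 24.7, 31.0] [530.8 -50.2  62.6]
bowl 0.78 [313.5, 210.7, 59.5, 64.0] [ 490.2 -242.9   24.2]
opener 0.64 [145.4, 136.4, 80.9, 33.7] [706.9 137.9  13.8]
side dict_keys(['img', 'range_z', 'fovy', 'cx', 'cy', 'R', 't', 'shot']) 51.784295592148 251.5095023751889 190.88735465284964
panel 0.81 [161.0, 110.2, 110.5, 142.1] [528.3 -35.   54.7]
knob 0.55 [196.0, 173.4, 35.9, 32.6] [531.4 -57.4  72.6]
jar 0.84 [177.2, 74.3, 41.0, 68.5] [529.4  94.6 141.9]
funnel 0.8 [283.2, 196.6, 55.0, 57.5] [ 689.1 -150.9   27.2]
funnel 0.47 [166.0, 254.2, 85.4, 77.2] [ 490.9 -222.2   23.4]
bowl 0.58 [166.1, 252.8, 83.9, 78.4] [ 491.7 -221.9   23.6]
```

```bash
python3 - <<'E'
import cv2,numpy as np
a=cv2.imread("pics/top0.png");b=cv2.imread("pics/side0.png")
A=cv2.resize(a[100:300,110:390],None,fx=1.6,fy=1.6); B=cv2.resize(a[175:275,205:305],(320,320),interpolation=2)
C=cv2.resize(b,(373,280))
D=cv2.resize(b[150:230,150:270],(395,263),interpolation=2)
o=np.zeros((600,768,3),np.uint8);o[:320,:448]=A;o[:320,448:]=B;o[320:,:373]=C;o[320:583,373:]=D
cv2.imwrite("pics/v1.png",o)
E
```

```text
(no output)
```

View pics/v1.png

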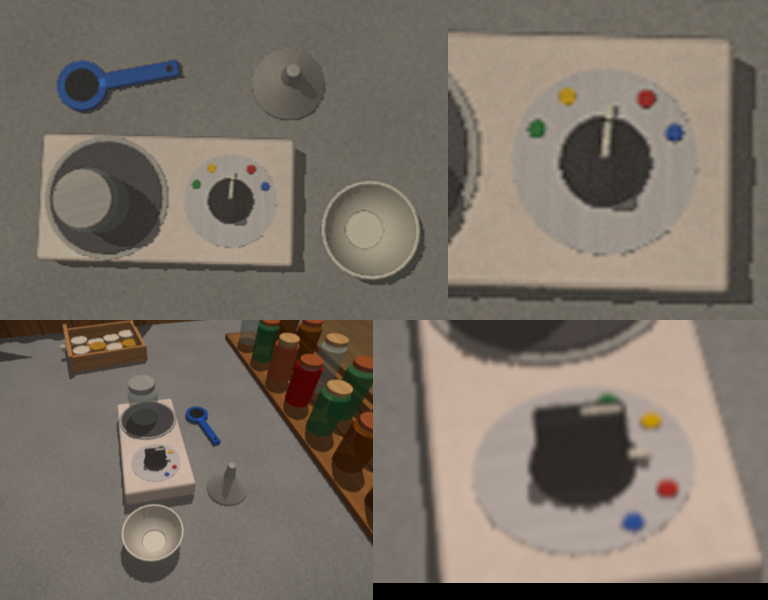

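The first view shows the panel with its +x up in the top picture. The dots run from left to right green, yellow, red, blue, so red is the inner dot on the -y side, at crop (647,99). The pointer points close to panel +x. Next I measure the dots in both views.

```bash
cat >> h.py <<'E'
HUE=dict(red=(0,10),yellow=(15,32),green=(40,85),blue=(100,130))
def dots(c,box):
    """pixel centroids of the saturated dots inside box (u0,v0,u1,v1)"""
    u0,v0,u1,v1=box; h=cv2.cvtColor(c["img"][v0:v1,u0:u1],cv2.COLOR_RGB2HSV); out={}
    for n,(a,b) in HUE.items():
        m=cv2.inRange(h,(a,110,60),(b,255,255))
        if n=="red": m|=cv2.inRange(h,(172,110,60),(180,255,255))
        k,_,st,ce=cv2.connectedComponentsWithStats(m)
        if k>1:
            i=1+st[1:,4].argmax(); out[n]=(ce[i]+[u0,v0],int(st[i,4]))
    return out
ANG=dict(green=1.15,yellow=.55,red=-.55,blue=-1.15)
def fit(P):
    """axis xy and panel yaw from dots' xy"""
    n=list(P); a=np.array([ANG[k] for k in n]); m=50*np.c_[np.cos(a),np.sin(a)]; p=np.array([P[k][:2] for k in n])
    H=(m-m.mean(0)).T@(p-p.mean(0)); th=np.arctan2(H[0,1]-H[1,0],H[0,0]+H[1,1])
    R=np.array([[np.cos(th),-np.sin(th)],[np.sin(th),np.cos(th)]]); o=p.mean(0)-R@m.mean(0)
    return o,th,np.linalg.norm(m@R.T+o-p,axis=1)
E
python3 - <<'E'
from h import *
C={}
for n,b in(("top",(205,175,305,275)),("side",(150,150,270,230))):
    c=capture(n); D=dots(c,b); C[n]=(c,D)
    P={k:pts(c,v[0],z=56)[0] for k,v in D.items()}
    print(n,{k:(v[0].round(1).tolist(),v[1],P[k].round(1).tolist(),pts(c,v[0])[0].round(1).tolist()) for k,v in D.items()})
    if len(P)>2: print(fit(P))
# triangulate
for k in C["top"][1]:
    if k in C["side"][1]:
        Ps=[];x=[]
        for c,D in C.values():
            R,t=cam(c);f=foc(c);K=np.array([[f,0,c["cx"]],[0,f,c["cy"]],[0,0,1]])
            Ps.append(K@np.c_[R,t]);x.append(D[k][0].reshape(2,1))
        X=cv2.triangulatePoints(*Ps,*x).ravel();print(k,(X[:3]/X[3]).round(1))
# pointer & bar top in top view
c=C["top"][0]; im=c["img"][190:245,235:275]; g=im.min(2); v,u=np.nonzero(im.max(2)<70); 
r=outline_of(c,"knob")[0]; m=r["mask"]; z=c["range_z"]
v,u=np.nonzero(m); X=pts(c,np.c_[u,v]); b=X[X[:,2]>92]; print("bar top",len(b),b.mean(0).round(1),cv2.minAreaRect(b[:,:2].astype(np.float32)))
print("dial z",[pts(c,D)[0].round(1).tolist() for D in [(232,225),(275,235),(255,250)]])
o=c["img"][190:250,230:275]; cv2.imwrite("pics/v2.png",cv2.resize(o[:,:,::-1],None,fx=8,fy=8,interpolation=0))
E
```

```text
top {'red': ([266.5, 205.5], 24, [572.2, -79.3, 56.0], [572.2, -79.3, 56.1]), 'yellow': ([242.0, 204.6], 25, [574.8, -26.9, 56.0], [574.5, -27.0, 59.8]), 'green': ([232.5, 215.0], 16, [552.8, -6.5, 56.0], [552.8, -6.5, 56.5]), 'blue': ([275.4, 216.1], 17, [549.3, -98.0, 56.0], [549.2, -97.9, 57.4])}
(array([530.78245632, -51.37627976]), np.float64(-0.04095948546739333), array([0.11218074, 0.39495335, 0.28077741, 0.16712624]))
side {'red': ([239.1, 200.8], 24, [574.2, -77.6, 56.0], [573.8, -79.3, 58.1]), 'yellow': ([233.9, 180.1], 24, [575.8, -25.4, 56.0], [575.9, -25.2, 55.8]), 'green': ([220.0, 174.0], 1, [553.2, -3.8, 56.0], [547.2, -44.4, 98.8]), 'blue': ([228.7, 211.0], 15, [551.1, -96.3, 56.0], [551.1, -96.4, 56.1])}
(array([532.05211123, -49.88326814]), np.float64(-0.028191802052527182), array([0.45742526, 0.61961078, 1.18317649, 0.23866025]))
red [572.8 -79.3  58.2]
yellow [575.  -27.   57.7]
green [552.7  -6.7  59. ]
blue [549.8 -97.9  58.2]
bar top 195 [530.  -50.4 123.6] ((521.9363403320312, -49.806156158447266), (16.133520126342773, 68.12969207763672), 87.16141510009766)
dial z [[531.5, -5.3, 56.3], [509.2, -96.4, 57.0], [478.1, -53.6, 58.2]]
```

View pics/v2.png

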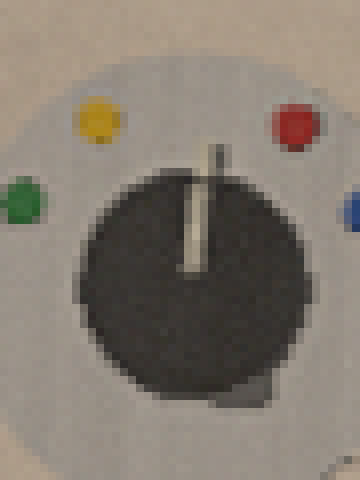

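```bash
cat >> h.py <<'E'
def go(p,ang=None):
    """shift in cm along tool axes and yaw about tool z to bring the TCP to p, tool x to world angle ang (rad)"""
    s=observe(); R=np.array(s["eef_rot"]); d=R.T@(np.array(p)-s["position"])/10
    a=np.arctan2(R[1,0],R[0,0]); print("shift cm",d.round(2),"toolx ang",round(a,3),"yaw",None if ang is None else round(-((ang-a+np.pi)%(2*np.pi)-np.pi),3))
E
python3 -c "
from h import *
go([531.2,-50.8,221],-np.pi/2-.13)"
```

```text
shift cm [-39.97 -47.13   0.15] toolx ang -1.178 yaw 0.523
```

>>> drive_tool([
  [-40.0,-47.1,0,0.52],
  [-40.0,-47.1,0,0.52],
  [-40.0,-47.1,0,0.52],
  [-40.0,-47.1,0,0.52],
  [-40.0,-47.1,0,0.52],
  [-40.0,-47.1,0,0.52],
  [-40.0,-47.1,0,0.52],
  [-40.0,-47.1,0,0.52],
  [-40.0,-47.1,0,0.52],
  [-40.0,-47.1,0,0.52],
  [-40.0,-47.1,0,0.52],
  [-40.0,-47.1,0,0.52],
], hand=1)

```text
clock: 2.75
position: [530.6, -51.3, 222.4]
eef_rot: [[-0.127, -0.992, -0.0], [-0.992, 0.127, -0.001], [0.001, 0.0, -1.0]]
wrist_force: [-0.6, -0.2, 0.0]
finger_gap: 87.1
```

```bash
python3 - <<'E'
from h import *
s=observe(); print(s["clock"],s["position"],s["wrist_force"],s["joint_pos"]); c=capture("wrist"); save(c,"w1"); print(np.round(c["mount"],3).tolist(),c["fovy"])
D=dots(c,(0,0,512,384)); P={k:pts(c,v[0],s,z=56)[0] for k,v in D.items()}
print({k:(v[0].round(1).tolist(),v[1],P[k].round(1).tolist(),pts(c,v[0],s)[0].round(1).tolist()) for k,v in D.items()})
if len(P)>2: print(fit(P))
for r in outline_of(c,"knob")[:2]: print(r["conf"],r["extent"])
go([531.2,-50.8,221],-np.pi/2-.13)
E
```

```text
2.75 [530.59132819 -51.28170402 222.41430146] [-0.59489576 -0.231435    0.00305471] [ 0.53496219  0.10165153 -0.51978184  1.72538391  0.05272079  1.32869032
 -1.69322695]
[[1.0, -0.0, 0.0, 0.031], [0.0, 0.958, 0.287, -79.857], [-0.0, -0.287, 0.958, -162.323], [0.0, 0.0, 0.0, 1.0]] 58.13681219932525
{'red': ([276.5, 126.4], 117, [574.0, -78.3, 56.0], [574.3, -78.2, 58.7]), 'yellow': ([379.0, 347.4], 5046, [310.2, -167.9, 56.0], [551.4, -82.1, 320.5]), 'green': ([203.5, 156.2], 81, [554.8, -5.6, 56.0], [555.0, -5.7, 56.8]), 'blue': ([55.5, 25.3], 2730, [684.4, 102.3, 56.0], [694.0, 123.4, 13.7])}
(array([555.4391362 , -57.10324509]), np.float64(2.4649073515082227), array([ 76.94981865, 228.04063893,  86.29956413, 160.83627923]))
0.56 [223.7, 135.1, 63.3, 74.0]
shift cm [-0.18 -0.06  0.14] toolx ang -1.701 yaw 0.0
```

View pics/w1.png

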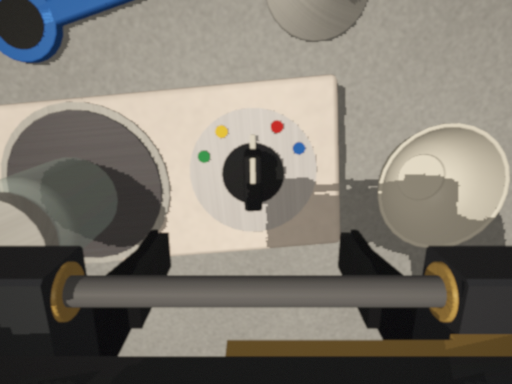

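The wrist view shows the pointer (253,140) and bar (254,205) nearly vertical in the image, so the jaws are about square to the bar. Red is at (276,126). Now I refine the axis and the bar angle.

```bash
python3 - <<'E'
from h import *
s=observe(); c=capture("wrist")
D=dots(c,(185,100,320,240)); P={k:pts(c,v[0],s,z=56)[0] for k,v in D.items()}
print({k:(v[0].round(1).tolist(),P[k].round(1).tolist()) for k,v in D.items()}, fit(P))
X=pts(c,np.stack(np.meshgrid(np.arange(215,295),np.arange(125,220)),-1).reshape(-1,2),s)
b=X[(X[:,2]>90)&(X[:,2]<106)].astype(np.float32); print("bar",len(b),np.median(b[:,2]),b.mean(0),cv2.minAreaRect(b[:,:2]), b.min(0),b.max(0))
# pointer stripe: bright pixels low-sat on bar/pointer
g=c["img"].min(2); 
for v in range(130,216,4): print(v,' '.join(f"{x:3d}" for x in g[v,240:268]))
E
```

```text
{'red': ([275.2, 126.1], [574.1, -78.5, 56.0]), 'yellow': ([219.6, 131.3], [576.2, -26.0, 56.0]), 'green': ([202.3, 156.3], [554.7, -5.7, 56.0]), 'blue': ([297.2, 147.8], [551.1, -97.1, 56.0])} (array([532.54794674, -50.58013493]), np.float64(-0.0395622739667437), array([0.15464198, 0.14608263, 0.09165792, 0.08709355]))Traceback (most recent call last):
  File "<stdin>", line 6, in <module>
cv2.error: OpenCV(4.12.0) /io/opencv/modules/imgproc/src/convhull.cpp:143: error: (-215:Assertion failed) total >= 0 && (depth == CV_32F || depth == CV_32S) in function 'convexHull'
```

```bash
python3 - <<'E'
from h import *
s=observe(); c=capture("wrist"); print(s["position"])
X=pts(c,np.stack(np.meshgrid(np.arange(215,295),np.arange(125,220)),-1).reshape(-1,2),s)
print(np.histogram(X[:,2],[0,50,54,58,62,80,95,98,100,102,105,120,200,400]))
b=X[(X[:,2]>90)&(X[:,2]<106)].astype(np.float32)
if len(b)>5: print(len(b),cv2.minAreaRect(np.ascontiguousarray(b[:,:2])),b.mean(0))
g=c["img"].min(2)
for v in range(130,216,3): print(v,' '.join(f"{x:3d}" for x in g[v,240:268]))
E
```

```text
[530.34299564 -52.55781798 222.45399311]
(array([   0,   11, 4338, 1583,  559,   55,   78,  537,  406,    8,    0,
          0,   25]), array([  0,  50,  54,  58,  62,  80,  95,  98, 100, 102, 105, 120, 200,
       400]))
1047 ((533.4547119140625, -50.949432373046875), (15.973097801208496, 49.149627685546875), 83.81681060791016) [534.7087   -51.081726  99.5523  ]
130 193 194 195 196 196 196 196 196 196 196 197 196 195 195 194 195 195 195 196 197 199 198 197 195 195 195 195 195
133 194 193 195 196 196 196 195 195 193 192 192 192 191 192 193 191 191 193 195 196 198 199 197 195 195 195 195 195
136 193 193 194 196 196 196 195 194 192 190 190 190 185 167 136 125 145 174 191 196 198 199 197 195 195 195 195 195
139 193 193 194 195 196 195 195 195 194 192 191 191 187 166 131 117 129 164 188 195 197 198 197 196 194 195 195 195
142 193 192 190 187 185 179 171 171 181 189 191 191 186 164 129 136 160 173 182 185 189 195 197 195 194 195 195 195
145  97  77  64  53  46  41  43  86 150 184 191 191 185 159 102  49  40  39  40  44  53  68  82 104 132 156 174 183
148  38  38  38  37  34  31  32  63 11
[... 1929 characters left out ...]
  20
199  41  37  33  33  33  36  36  26  22  21  21  20  21  19  20  19  19  19  20  17  18  19  18  22  30  38  56  75
202 178 167 143  98  51  35  35  31  21  21  21  21  21  19  20  18  20  19  19  27  49  75  93 100 105 109 111 112
205 193 189 167 116  59  36  34  29  24  19  20  18  19  21  19  20  19  20  20  33  88 149 181 187 183 165 135 116
208 193 190 170 127  73  39  27  23  21  18  19  20  20  21  20  20  20  22  26  59 121 167 186 190 190 185 164 129
211 192 193 192 186 176 167 156 149 154 162 164 164 163 163 165 165 165 165 168 176 185 189 191 190 189 184 163 129
214 191 193 193 192 191 191 190 190 190 190 189 189 188 188 189 191 190 189 189 188 188 189 190 190 189 187 177 153
```

>>> drive_tool([
  [-0.1,-0.2,4,-0.02],
  [-0.1,-0.2,8,-0.02],
  [-0.1,-0.2,11.5,-0.02],
  [-0.1,-0.2,11.5,-0.02],
  [-0.1,-0.2,11.5,-0.02],
])

```text
clock: 3.58
position: [533.8, -50.6, 109.0]
eef_rot: [[-0.108, -0.994, 0.002], [-0.994, 0.108, -0.0], [0.0, -0.002, -1.0]]
wrist_force: [0.4, 0.3, 0.7]
finger_gap: 87.2
```

```bash
cat >> h.py <<'E'
def look(save_as=None,ztop=(90,106)):
    """wrist view: dots, axis, yaw and bar, in world and in tool coordinates"""
    s=observe(); c=capture("wrist"); 
    if save_as: save(c,save_as)
    R,t=cam(c,s); X=pts(c,np.stack(np.meshgrid(np.arange(150,360),np.arange(30,300)),-1).reshape(-1,2),s)
    b=X[(X[:,2]>ztop[0])&(X[:,2]<ztop[1])&(np.hypot(X[:,0]-532,X[:,1]+51)<35)].astype(np.float32)
    if len(b)>20:
        r=cv2.minAreaRect(np.ascontiguousarray(b[:,:2])); print("bar",len(b),np.round(np.array(r[0]),1),np.round(r[1],1),round(r[2],1),"z",np.median(b[:,2]).round(1))
        print("bar centre in tool mm",(np.array(s["eef_rot"]).T@(np.r_[r[0],86]-s["position"])).round(2))
    D=dots(c,(150,20,380,300)); P={k:pts(c,v[0],s,z=56)[0] for k,v in D.items() if v[1]>30}
    if len(P)>2: o,th,e=fit(P); print("dots",list(P),o.round(1),"yaw",round(th,3),e.round(2))
    return s,c,P
E
python3 - <<'E'
from h import *
for i in range(3): s,c,P=look("w2"); print(np.round(s["position"],1),np.round(s["wrist_force"],1))
E
```

```text
bar 2274 [536.2 -51.1] [15.9 43.9] 83.4 z 99.8
bar centre in tool mm [ 0.29 -2.43 23.  ]
dots ['red', 'yellow', 'green', 'blue'] [532.5 -50.6] yaw -0.04 [0.14 0.11 0.2  0.2 ]
[533.8 -50.6 109. ] [0.4 0.3 0.7]
bar 2252 [535.9 -51. ] [15.9 44.5] 84.1 z 99.8
bar centre in tool mm [ 0.38 -1.67 23.45]
dots ['red', 'yellow', 'green', 'blue'] [532.4 -50.5] yaw -0.04 [0.07 0.14 0.12 0.2 ]
[534.2 -50.4 109.4] [0.6 0.  0.6]
bar 2245 [536.1 -51.1] [15.9 44. ] 84.1 z 99.7
bar centre in tool mm [ 0.48 -1.82 23.54]
dots ['red', 'yellow', 'green', 'blue'] [532.4 -50.5] yaw -0.04 [0.11 0.11 0.16 0.16]
[534.3 -50.4 109.5] [ 0.1 -0.1  0.2]
```

View pics/w2.png

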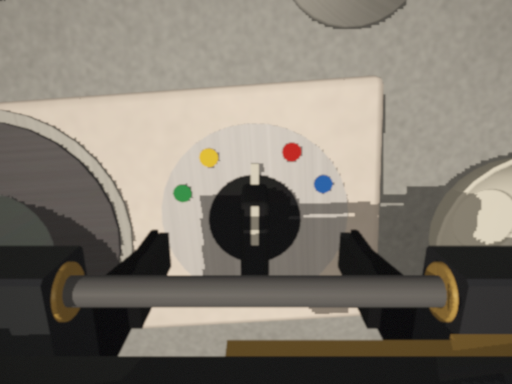

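The close view confirms the bar is 16 mm wide with its top at 99.8 mm. It is centred between the jaws to about 0.5 mm, and the pointer is at (255,165). Now I go down and grip.

>>> drive_tool([
  [0.03,0.15,2.2,0],
  [0.03,0.15,4.2,0],
  [0.03,0.15,4.2,0],
])

```text
clock: 4.1
position: [530.8, -50.1, 65.3]
eef_rot: [[-0.107, -0.994, -0.001], [-0.994, 0.107, 0.0], [0.0, 0.001, -1.0]]
wrist_force: [1.1, 0.4, 0.9]
finger_gap: 87.0
```

>>> drive_tool([
  [0,0,0,0],
  [0,0,0,0],
  [0,0,0,0],
  [0,0,0,0],
  [0,0,0,0],
  [0,0,0,0],
  [0,0,0,0],
  [0,0,0,0],
], hand=-1)

```text
clock: 5.1
position: [531.4, -50.1, 65.5]
eef_rot: [[-0.107, -0.994, -0.0], [-0.994, 0.107, -0.0], [0.0, 0.0, -1.0]]
wrist_force: [-0.2, -0.1, 0.7]
finger_gap: 16.0
```

>>> drive_tool([
  [0,0,0,0.08],
  [0,0,0,0.16],
  [0,0,0,0.24],
  [0,0,0,0.32],
  [0,0,0,0.4],
  [0,0,0,0.48],
  [0,0,0,0.48],
  [0,0,0,0.48],
  [0,0,0,0.48],
])

```text
clock: 6.22
position: [531.4, -50.0, 65.5]
eef_rot: [[-0.553, -0.833, 0.0], [-0.833, 0.553, 0.0], [-0.0, 0.0, -1.0]]
wrist_force: [0.9, -0.1, -0.6]
finger_gap: 15.5
```

```bash
python3 - <<'E'
from h import *
for i in range(2): s,c,P=look("w3"); print(np.round(s["position"],1),np.round(s["wrist_force"],1),np.round(s["torque"],2),np.arctan2(-s["eef_rot"][1][1],-s["eef_rot"][0][1]))
D=dots(c,(100,20,420,300));print({k:(v[0].round(0),v[1]) for k,v in D.items()})
E
```

```text
bar 2948 [542.7 -56.1] [27.2 28.9] 6.5 z 99.6
bar centre in tool mm [ -1.22 -12.81 -20.48]
dots ['red', 'yellow', 'blue'] [532.5 -50.4] yaw -0.04 [0.13 0.22 0.11]
[531.4 -50.   65.5] [ 0.9 -0.1 -0.6] [ 0.19 -0.04 -0.02] -0.5864713571349258
bar 2928 [541.7 -57.7] [28.6 27.4] 15.7 z 99.6
bar centre in tool mm [  0.69 -12.86 -20.5 ]
dots ['red', 'yellow', 'blue'] [532.5 -50.4] yaw -0.039 [0.12 0.21 0.1 ]
[531.4 -50.   65.5] [0.6 0.1 0.2] [ 0.2  -0.06 -0.03] -0.586600119409017
{'red': (array([255., 149.]), 440), 'yellow': (array([169., 201.]), 399), 'green': (array([162., 244.]), 27), 'blue': (array([310., 167.]), 389)}
```

View pics/w3.png

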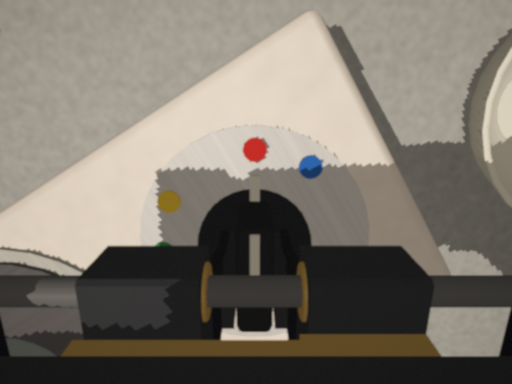

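The pointer (254,190) now points straight at the red dot (255,149). Next is a gentle pull.

>>> drive_tool([
  [0,0,-0.1,0],
  [0,0,-0.2,0],
  [0,0,-0.2,0],
])

```text
clock: 6.7
position: [531.4, -50.0, 67.5]
eef_rot: [[-0.554, -0.833, -0.0], [-0.833, 0.554, 0.0], [0.0, 0.0, -1.0]]
wrist_force: [2.0, 0.3, -4.7]
finger_gap: 15.8
```

>>> drive_tool([
  [0,0,-0.05,0],
  [0,0,-0.1,0],
  [0,0,-0.1,0],
])

```text
clock: 7.08
position: [531.4, -50.1, 68.2]
eef_rot: [[-0.554, -0.833, -0.0], [-0.833, 0.554, 0.0], [-0.0, 0.0, -1.0]]
wrist_force: [3.5, 0.5, -8.6]
finger_gap: 16.0
```

The force is already 8.6 N at 2.7 mm, so the key is on the stop and not in the notch. I lower the knob, turn it 0.06 rad and try again.

>>> drive_tool([
  [0,0,0.15,0],
  [0,0,0.3,0],
  [0,0,0.3,0],
  [0,0,0.3,0.06],
  [0,0,0.3,0.06],
  [0,0,0.15,0.06],
  [0,0,0.05,0.06],
  [0,0,0,0.06],
  [0,0,0,0.06],
])

```text
clock: 8.2
position: [531.4, -50.1, 68.2]
eef_rot: [[-0.603, -0.798, -0.0], [-0.798, 0.603, 0.0], [-0.0, 0.0, -1.0]]
wrist_force: [3.3, 1.1, -9.4]
finger_gap: 15.6
```

Stopped again, so I try the other side, 0.06 rad from the start.

>>> drive_tool([
  [0,0,0.15,0],
  [0,0,0.3,0],
  [0,0,0.3,0],
  [0,0,0.3,-0.12],
  [0,0,0.3,-0.12],
  [0,0,0.3,-0.12],
  [0,0,0.15,-0.12],
  [0,0,0.05,-0.12],
  [0,0,0,-0.12],
  [0,0,0,-0.12],
])

```text
clock: 9.45
position: [531.4, -50.1, 68.3]
eef_rot: [[-0.503, -0.864, -0.0], [-0.864, 0.503, -0.0], [0.0, -0.0, -1.0]]
wrist_force: [2.3, 0.2, -6.8]
finger_gap: 15.7
```

>>> drive_tool([
  [0,0,-0.03,0],
  [0,0,-0.05,0],
  [0,0,-0.05,0],
])

```text
clock: 9.82
position: [531.4, -50.2, 68.6]
eef_rot: [[-0.503, -0.864, 0.0], [-0.864, 0.503, 0.0], [-0.0, -0.0, -1.0]]
wrist_force: [5.0, 0.8, -12.2]
finger_gap: 15.9
```

>>> drive_tool([
  [0,0,0.15,0],
  [0,0,0.35,0],
  [0,0,0.35,0],
  [0,0,0.35,-0.06],
  [0,0,0.35,-0.06],
  [0,0,0.2,-0.06],
  [0,0,0.1,-0.06],
  [0,0,0.05,-0.06],
  [0,0,0.05,-0.06],
])

```text
clock: 10.95
position: [531.4, -50.1, 68.8]
eef_rot: [[-0.451, -0.893, -0.0], [-0.893, 0.451, -0.0], [0.0, -0.0, -1.0]]
wrist_force: [-0.1, 0.8, -3.1]
finger_gap: 16.1
```

The force has dropped to 3.1 N at +3.3 mm, so this is the notch. I carry on pulling gently.

>>> drive_tool([
  [0,0,-0.1,0],
  [0,0,-0.2,0],
  [0,0,-0.2,0],
])

```text
clock: 11.32
position: [531.4, -50.1, 70.8]
eef_rot: [[-0.45, -0.893, -0.0], [-0.893, 0.45, -0.0], [0.0, -0.0, -1.0]]
wrist_force: [-0.7, 0.6, -0.6]
finger_gap: 15.8
```

>>> drive_tool([
  [0,0,-0.2,0],
  [0,0,-0.4,0],
  [0,0,-0.6,0],
  [0,0,-0.67,0],
  [0,0,-0.67,0],
])

```text
clock: 11.95
position: [531.5, -50.1, 77.5]
eef_rot: [[-0.45, -0.893, 0.0], [-0.893, 0.45, -0.0], [0.0, -0.0, -1.0]]
wrist_force: [-0.4, 0.9, 2.0]
finger_gap: 15.9
```

>>> drive_tool([
  [0,0,0,0],
  [0,0,0,0],
  [0,0,0,0],
  [0,0,0,0],
  [0,0,0,0],
  [0,0,0,0],
  [0,0,0,0],
], hand=1)

```text
clock: 12.82
position: [531.4, -50.1, 77.2]
eef_rot: [[-0.45, -0.893, 0.0], [-0.893, 0.45, -0.0], [0.0, -0.0, -1.0]]
wrist_force: [0.2, 0.2, 0.2]
finger_gap: 77.8
```

>>> drive_tool([
  [0,0,-1.5,0],
  [0,0,-4,0],
  [0,0,-8,0],
  [0,0,-12,0],
  [0,0,-12,0],
  [0,0,-12,0],
])

```text
clock: 13.58
position: [531.2, -50.1, 197.6]
eef_rot: [[-0.45, -0.893, 0.0], [-0.893, 0.45, -0.0], [0.0, -0.0, -1.0]]
wrist_force: [-0.1, -0.1, -1.1]
finger_gap: 87.1
```

```bash
python3 - <<'E'
from h import *
s,c,P=look("w4",(94,120)); print(s["clock"],np.round(s["position"],1),s["finger_gap"],np.round(s["wrist_force"],1))
t=capture("top"); d=capture("side"); save(t,"top1"); save(d,"side1")
for cc,L in((t,("jar","bowl","opener")),(d,("jar","funnel"))):
    for o in L:
        r=outline_of(cc,o); print(o,r[0]["extent"] if r else None)
a=cv2.imread("pics/w4.png"); b=cv2.imread("pics/top1.png");e=cv2.imread("pics/side1.png")
cv2.imwrite("pics/v5.png",np.hstack([cv2.resize(a,(440,330)),cv2.resize(e[60:280,110:350],(360,330))]))
E
```

```text
bar 1380 [533.2 -51.1] [15.9 49.7] 63.1 z 111.8
bar centre in tool mm [-4.0000e-02 -2.1000e+00  1.1156e+02]
dots ['red', 'yellow', 'green', 'blue'] [532.6 -50.4] yaw -0.043 [0.2  0.12 0.13 0.11]
13.575 [531.2 -50.1 197.6] 87.05081652557017 [-0.1 -0.1 -1.1]
jar [142.9, 203.6, 47.0, 42.9]
bowl [313.1, 213.9, 59.4, 60.3]
opener [145.2, 137.2, 76.0, 29.6]
jar [182.9, 88.5, 23.3, 13.2]
funnel [285.7, 196.1, 53.1, 60.6]
```

View pics/v5.png

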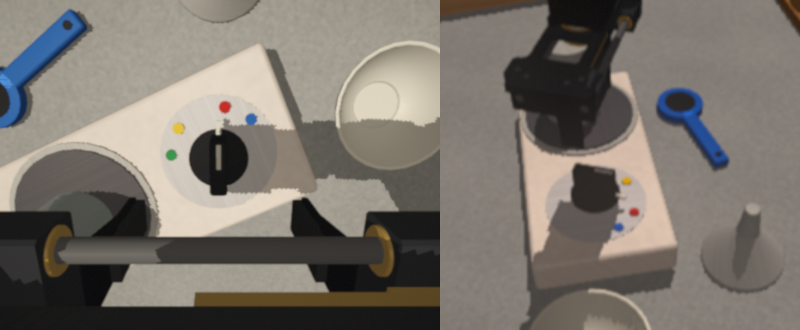

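The bar top is at 111.8 mm (+12.0 mm). The bar lies at -0.47 rad against -0.59 rad for red, so the pointer is about 13 mm from the dot. The gripper is open and clear of everything.

```bash
python3 -c "
from plant import *
print(sign_off())"
```

```text
the job is handed in; nothing more can be done
None
```

The black knob is turned to the red mark, pulled out, locked and released, and the job was handed in at about 14 s of the 54 s allowed. The hand-in reports no verdict.

- **Turning and finding the notch:** With the knob gripped across its bar, I turned it about 0.48 rad to point straight at the red dot. It did not come out there, or at ±0.06 rad. The highest wrist force I read in those trials was about 12 N, below the 20 N limit, and I lowered the knob before each turn. The notch was about 0.12 rad from the dot, on the yellow side.
- **Pulling out:** In the notch the pull force fell away as the latch should, and the knob came out the full 12 mm.
- **Last checks:**
  - The wrist camera showed the bar top at 111.8 mm, up from 99.7 mm.
  - The pointer is about 13 mm from the red dot by calculation; the limit is 17.5 mm.
  - The gripper is open and raised well clear, with a wrist force of about 1 N, which is noise level.
- **Jar, funnel, bowl and opener:** The outlines of the bowl, opener and funnel, and of the jar from above, were within about 5 pixels of the first pictures. That is too coarse to confirm the 15 mm limit by itself, but nothing in the moves came near them. The side view of the jar did not agree with the first picture because the arm was in front of it.

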